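# Open two pick-and-mix bins for customers

### The job

Open the orange-lidded and the green-lidded sweets bins for the customers, in either order: push each lid gently up by its front tab or edge with the fingertips, without pinching it, and on over its hinge until it falls back against its stop and stays open by itself. Leave the purple-lidded bin shut and do not pick up or push about any of the goods around them.

Things in the scene. Friction and masses are not known exactly. Their poses are not given: they have to be found in the camera images.
- orange_bin: pick-and-mix sweets bin whose lid and front card are orange; white box 130 deep (its x) x 120 wide (its y) x 110 mm high, fastened to the table. Origin: centre of its underside; its x axis points from its front to the hinge side (the front faces the robot, turned up to 0.3 rad), z up
- orange_lid (a joint): hinge of the orange lid, rad: 0 shut, 1.95 fully open, leaning back on its stop. Axis along the bin's y, at the top of the bin's rear wall: 65 mm behind the bin's origin, 110 mm up. The lid is a flat panel 6 mm thick, 124 mm wide, 150 mm from hinge to front edge, so it overhangs the bin's front by 20 mm; 0.11 to 0.23 kg. It swings freely: it balances at about 1.49 rad; let go below about 1.4 it falls shut, beyond about 1.58 it falls open
- orange_tab (a point): middle of the front face of the orange lid's push tab: a plate 90 mm wide and 8 mm thick that stands 35 mm up from the lid along its front edge, its front face flush with that edge. This point is 20 mm above the lid's top face; shut, it lies 85 mm before the bin's origin (along -x) and 136 mm above the table. It moves with the lid
- green_bin: pick-and-mix sweets bin whose lid and front card are green; white box 130 deep (its x) x 120 wide (its y) x 110 mm high, fastened to the table. Origin: centre of its underside; its x axis points from its front to the hinge side (the front faces the robot, turned up to 0.3 rad), z up
- green_lid (a joint): hinge of the green lid, rad: 0 shut, 1.95 fully open, leaning back on its stop. Axis along the bin's y, at the top of the bin's rear wall: 65 mm behind the bin's origin, 110 mm up. The lid is a flat panel 6 mm thick, 124 mm wide, 150 mm from hinge to front edge, so it overhangs the bin's front by 20 mm; 0.11 to 0.23 kg. It swings freely: it balances at about 1.49 rad; let go below about 1.4 it falls shut, beyond about 1.58 it falls open
- green_tab (a point): middle of the front face of the green lid's push tab: a plate 90 mm wide and 8 mm thick that stands 35 mm up from the lid along its front edge, its front face flush with that edge. This point is 20 mm above the lid's top face; shut, it lies 85 mm before the bin's origin (along -x) and 136 mm above the table. It moves with the lid
- purple_bin: pick-and-mix sweets bin whose lid and front card are purple; white box 130 deep (its x) x 120 wide (its y) x 110 mm high, fastened to the table. Origin: centre of its underside; its x axis points from its front to the hinge side (the front faces the robot, turned up to 0.3 rad), z up
- purple_lid (a joint): hinge of the purple lid, rad: 0 shut, 1.95 fully open, leaning back on its stop. Axis along the bin's y, at the top of the bin's rear wall: 65 mm behind the bin's origin, 110 mm up. The lid is a flat panel 6 mm thick, 124 mm wide, 150 mm from hinge to front edge, so it overhangs the bin's front by 20 mm; 0.11 to 0.23 kg. It swings freely: it balances at about 1.49 rad; let go below about 1.4 it falls shut, beyond about 1.58 it falls open
- purple_tab (a point): middle of the front face of the purple lid's push tab: a plate 90 mm wide and 8 mm thick that stands 35 mm up from the lid along its front edge, its front face flush with that edge. This point is 20 mm above the lid's top face; shut, it lies 85 mm before the bin's origin (along -x) and 136 mm above the table. It moves with the lid
- carton_green: bystander, loose: green carton lying flat, 120 x 80 x 22 mm; origin at the centre of its underside
- carton_red: bystander, loose: red carton standing, 45 x 90 x 130 mm high; origin at the centre of its underside
- carton_blue: bystander, loose: blue carton standing, 40 x 90 x 120 mm high; origin at the centre of its underside
- jar: bystander, loose: amber glass jar with a red cap, 60 mm across, 90 mm high; origin at the centre of its underside
- tin: bystander, loose: round tin with a pale top and a yellow band, 66 mm across, 75 mm high; origin at the centre of its underside
- scoop: bystander, loose: long serving spoon lying on the table

How it is judged:
By the outcome, as a careful person would: the job done as asked, in the order asked, and still so for the second after the job is handed in, with the robot touching nothing.
It also fails if it takes over 67 s, if anything falls off the work surface, if the arm or the gripper's body presses on something with over 40 N, if the wrist force passes 120 N, or if a joint passes its speed limit or range.

### The arm

A 7-joint arm with a two-finger parallel gripper is mounted at the origin on the work surface. World frame = base frame: x ahead of the robot, y to its left, z up, the work surface at z = 0. Lengths are in m, angles in rad, forces in N, time in s.
With the tool pointing down it reaches from about 0.35 to 0.9 m from the base axis. Payload 8.1 kg.
Tool frame: the origin (TCP) lies at the centre of the arm's flange, where the gripper is bolted on; the fingertips stand 178 mm ahead of it and the grasp point (between the pads) lies 159 mm ahead of it; z points along the fingers, y is the line along which they close (so a half turn about z gives the same grasp; the last joint's range is limited). The gripper opens to 92 mm and grips with 3 to 60 N. Pads are 19 mm wide; open, the fingers measure 130 mm over their backs; the gripper's body (75 mm by 190 mm) begins 47 mm behind the grasp point.
Start: joints at [-1.293, 0.434, 0.025, 1.573, -0.012, 1.134, -0.075], TCP at [0.232, 0.58, 0.405] pointing down, gripper open.
Joint ranges: [-2.62, 2.62], [-0.44, 2.09], [-1.27, 1.32], [0.08, 2.57], [-1.32, 4.46], [0.12, 2], [-2.74, 2.74]. Speed limits (rad/s): [2.22, 2.22, 3.01, 3.01, 3.14, 3.14, 3.14].

### API

Orientations are given as a rotation vector (axis times angle).
In Python, from cell import arm gives the robot as it stands. The module is installed in compiled form; this text tells all that it offers.
- The arm moves only by the shell command python3 -m inch 'ROWS' [FORCE]. ROWS is text: rows parted by semicolons, each of 5 numbers parted by spaces: the shift along the tool's x, y, z in m, then the turn about the tool's z in rad, then the finger opening in m, from 0 to 0.0918. In form: x y z roll fingers; .... A call has 1 to 5 rows; each row is the pose to reach, as a shift and turn from the pose commanded when the call began, along the tool's axes at that moment; what a row does not reach only later rows make up. A row lasts 1/10 s, in which the tool goes at most 50 mm and 8.59 degrees, less where a joint would pass 70% of its speed; a pose out of reach is approached as far as the arm can. A call with a gripper value outside its range is refused whole. The fingers move at their own pace and stop on an object; FORCE is the grip in N (left out, the last holds). Time passes only in rows, so rows that repeat a pose let the fingers close. It gives the time, the measured TCP pose, the force, the opening and the grip force at its end, in the units of the state.
- arm.observe(): the state, without advancing time (a new reading comes with each control period).
- arm.get_image(name): name is "scene" or "side" or "wrist"; returns the picture (384x512x3 uint8, red, green, blue); there is no depth.
- arm.get_calibration(name): a dict with "intrinsics" (3x3 intrinsics, pixels), "distortion" ([k1, k2, p1, p2, k3] as OpenCV has them; the pictures are not rectified), "pose" (4x4, takes a point from camera to world coordinates). Camera axes: x right, y up, looking along -z (the intrinsics and any distortion apply to the point x, -y, -z); pixel columns grow to the right and rows downward; lengths in m; the calibration is good to about 2 mm. A picture is of the moment at which its call begins: read the wrist's pose just before it. get_calibration takes no time and is no camera call; for the wrist camera it gives the pose at the moment of the call.
- arm.sign_off(): hands the job in; it is judged then, once.
Trained networks look in the newest picture that a camera, given by its name, has taken for a name from the list of things; names that differ only in an ending like _2 or _b are one class to them, and where a whole thing is asked for, a point or a joint stands for the part that bears it (a point fixed in the world has none). Each returns a list of dicts, best first, with "conf" (0 to 1); they miss things now and then, are a little off and sometimes report something else, mostly with a low value. They report only what shows in the picture. A call takes as long as a camera call.
- arm.look_for(camera, query): "point" ([row, column] in pixels, amid what is visible of it).
- arm.silhouettes(camera, query): "region" (384x512 bool, what is visible of it) and "point" ([row, column] in pixels, amid what is visible of it).
- arm.place_of(camera, query): "point" ([row, column] in pixels: a listed point, or the origin of a listed thing).
The state is a dict: "clock": time; "joints": joint angles; "dq": joint speeds; "joint_efforts": joint torques, N m; "position": TCP position; "ee_rot": TCP orientation; "force": force on the tool from outside, world axes, zero at the start; "ft_torque": the same for the moment, N m; "width": opening from 0.0 (shut) to 1.0 (fully open); "gripper_force": force on a finger pad.
Only numpy, scipy, OpenCV 4.12 (cv2) and the standard library are available. Lean on these libraries where they do the work, as an engineer would, in place of code of your own. Each camera call takes 0.05 s, during which the arm holds its last target. There are 200 camera calls.

## Working session

There is one attempt and no reset: what is moved stays moved. The work goes in short steps, Python scripts to look and compute and a shell command to move; the robot and the scene stay as the last step left them, time stands still between calls to the robot, and variables do not carry over. Pictures are saved under pics/ and viewed, at most 10 in all, crops included, and the job is handed in when it is done.

```bash
mkdir -p pics; cat > h.py <<'E'
import numpy as np, cv2
from cell import arm
def ray(cam,rc):
    c=arm.get_calibration(cam);K=np.array(c["intrinsics"],float);D=np.array(c["distortion"],float);P=np.array(c["pose"])
    u=cv2.undistortPoints(np.array([[[rc[1],rc[0]]]],float),K,D)[0,0]
    d=P[:3,:3]@np.array([u[0],-u[1],-1]);return P[:3,3],d/np.linalg.norm(d)
def atz(cam,rc,z):
    o,d=ray(cam,rc);return o+d*(z-o[2])/d[2]
def tri(a,b):
    A=[];B=[]
    for o,d in (a,b):
        M=np.eye(3)-np.outer(d,d);A.append(M);B.append(M@o)
    A=np.vstack(A);B=np.hstack(B);x=np.linalg.lstsq(A,B,rcond=None)[0]
    return x,np.linalg.norm(A@x-B)
E
python3 - <<'E'
from h import *
np.set_printoptions(precision=3,suppress=True)
s=arm.observe();print(s)
ims=[]
for c in("scene","side"):
    im=arm.get_image(c)[:,:,::-1];cv2.imwrite(f"pics/{c}0.png",im)
    print(c,np.array(arm.get_calibration(c)["pose"]))
    for k in("orange","green","purple"):
        for t,z in(("_tab",.136),("_bin",0)):
            for r in arm.place_of(c,k+t)[:2]: print(c,k+t,r["conf"],r["point"],atz(c,r["point"],z))
E
```

```text
{'clock': 0.0, 'joints': array([-1.293,  0.435,  0.025,  1.574, -0.012,  1.134, -0.075]), 'dq': array([ 0.001,  0.001, -0.   ,  0.001, -0.001,  0.   ,  0.001]), 'joint_efforts': array([ -0.   , -66.785,   0.985, -31.447,  -0.06 ,   0.043,   0.   ]), 'position': array([0.232, 0.58 , 0.404]), 'ee_rot': array([-0.595, -3.085,  0.002]), 'force': array([ 0.352, -0.282, -0.027]), 'ft_torque': array([ 0.066, -0.012, -0.008]), 'gripper_force': 0.0, 'width': 0.9981357476384184}
scene [[ 0.35  -0.744  0.569  1.209]
 [ 0.936  0.266 -0.229 -0.275]
 [ 0.018  0.613  0.79   1.001]
 [ 0.     0.     0.     1.   ]]
scene orange_tab 0.72 [156.7, 233.9] [ 0.427 -0.024  0.136]
scene orange_tab 0.26 [285.1, 245.0] [ 0.841 -0.137  0.136]
scene orange_bin 0.76 [202.1, 250.5] [0.515 0.001 0.   ]
scene green_tab 0.84 [140.7, 305.0] [0.436 0.217 0.136]
scene green_tab 0.47 [215.9, 114.3] [ 0.527 -0.409  0.136]
scene green_bin 0.88 [187.7, 310.3] [0.526 0.213 0.   ]
scene green_bin 0.65 [261.8, 120.2] [ 0.591 -0.437  0.   ]
scene purple_tab 0.87 [181.7, 178.0] [ 0.467 -0.211  0.136]
scene purple_bin 0.83 [229.8, 182.8] [ 0.544 -0.234  0.   ]
side [[ 0.732  0.442 -0.519 -0.166]
 [-0.681  0.488 -0.546 -0.768]
 [ 0.012  0.753  0.658  1.005]
 [ 0.     0.     0.     1.   ]]
side orange_tab 0.89 [200.3, 230.2] [ 0.442 -0.011  0.136]
side orange_bin 0.56 [226.7, 246.6] [ 0.494 -0.025  0.   ]
side green_tab 0.81 [167.1, 188.0] [0.445 0.203 0.136]
side green_tab 0.18 [200.6, 232.0] [ 0.445 -0.016  0.136]
side green_bin 0.9 [187.0, 204.9] [0.516 0.221 0.   ]
side purple_tab 0.84 [235.7, 282.9] [ 0.455 -0.218  0.136]
side purple_bin 0.55 [254.5, 304.5] [ 0.545 -0.23   0.   ]
```

View pics/scene0.png

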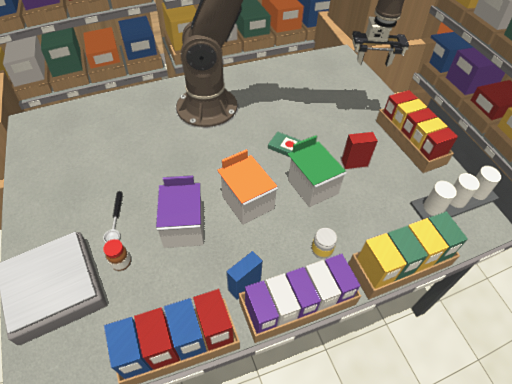

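View pics/side0.png

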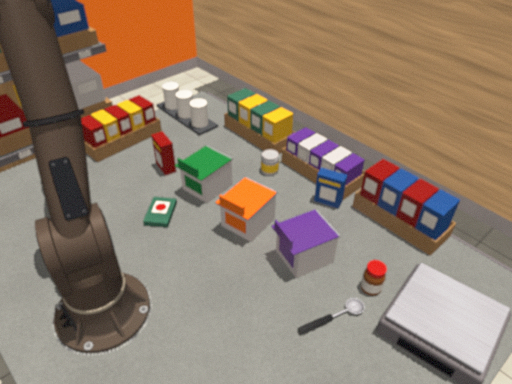

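The scene view shows purple (row 205, col 180), orange (185, 248) and green (168, 316) bins. Their tabs face the robot, and a green carton lies low in front of the green bin. The side view agrees. Next I'll fit the lid poses, including yaw, from the masks.

```bash
cat > fit.py <<'E'
from h import *
from scipy.optimize import minimize
def lidpts(p,th):
    # convex pieces of lid+tab in world, p=(x,y,yaw) bin origin
    c,s=np.cos(p[2]),np.sin(p[2]);out=[]
    for x0,x1,w,z0,z1 in((-.150,0,.062,0,.006),(-.150,-.142,.045,.006,.041)):
        q=np.array([[x,y,z] for x in(x0,x1) for y in(-w,w) for z in(z0,z1)])
        X=q[:,0]*np.cos(th)+q[:,2]*np.sin(th); Z=-q[:,0]*np.sin(th)+q[:,2]*np.cos(th)
        X=X+.065; out.append(np.c_[p[0]+c*X-s*q[:,1],p[1]+s*X+c*q[:,1],Z+.110])
    return out
def render(cal,p,th):
    K=np.array(cal["intrinsics"],float);D=np.array(cal["distortion"],float);P=np.linalg.inv(np.array(cal["pose"]))
    m=np.zeros((384*2,512*2),np.uint8)
    for q in lidpts(p,th):
        v=q@P[:3,:3].T+P[:3,3]; v=v*[1,-1,-1]
        uv=cv2.projectPoints(v,np.zeros(3),np.zeros(3),K,D)[0][:,0]
        cv2.fillConvexPoly(m,cv2.convexHull(np.round((uv*2+.5)*16).astype(np.int32)),255,shift=4)
    return cv2.resize(m,(512,384),interpolation=cv2.INTER_AREA)/255.
def cost(masks,p,th):
    return sum(np.abs(render(c,p,th)-m).sum()/m.sum() for c,m in masks)
E
python3 - <<'E'
from fit import *
np.set_printoptions(precision=4,suppress=True)
hs={"orange":(5,18),"green":(45,75),"purple":(125,150)}
g={"orange":(.515,-.01,.05),"green":(.525,.215,0),"purple":(.545,-.23,-.1)}
im={}
for c in("scene","side"): im[c]=arm.get_image(c)
for k in g:
    ms=[]
    for c in("scene","side"):
        hsv=cv2.cvtColor(im[c],cv2.COLOR_RGB2HSV);lo,hi=hs[k]
        m=((hsv[...,0]>=lo)&(hsv[...,0]<=hi)&(hsv[...,1]>110)&(hsv[...,2]>60))
        reg=arm.silhouettes(c,k+"_lid")
        if reg: 
            r=reg[0]["region"];n=cv2.dilate(r.astype(np.uint8),np.ones((7,7)))>0
            print(k,c,reg[0]["conf"],r.sum(),(m&n).sum())
            ms.append((arm.get_calibration(c),(r).astype(float)))
    best=None
    for y0 in(-.3,-.15,0,.15,.3):
        r=minimize(lambda p:cost(ms,p,0),(g[k][0],g[k][1],y0),method="Nelder-Mead",options=dict(initial_simplex=[[g[k][0],g[k][1],y0],[g[k][0]+.01,g[k][1],y0],[g[k][0],g[k][1]+.01,y0],[g[k][0],g[k][1],y0+.1]],xatol=2e-4,fatol=1e-4))
        if best is None or r.fun<best.fun: best=r
    p=best.x;print(k,p,best.fun,"tab",p[:2]-.085*np.array([np.cos(p[2]),np.sin(p[2])]))
for c in("scene","side"):
    for k in("carton_green","carton_red"):
        for r in arm.place_of(c,k)[:1]: print(c,k,r["conf"],atz(c,r["point"],0))
E
```

```text
orange scene 0.79 1793 1768
orange side 0.76 1373 1412
orange [ 0.5141 -0.0087  0.213 ] 0.11707172399947405 tab [ 0.4311 -0.0267]
green scene 0.57 1606 1463
green side 0.88 1022 937
green [0.5251 0.2234 0.144 ] 0.1414105368174667 tab [0.441  0.2112]
purple scene 0.83 2096 1921
purple side 0.85 1780 1495
purple [ 0.5401 -0.2306 -0.2726] 0.07176811989054993 tab [ 0.4582 -0.2077]
scene carton_green 0.81 [0.3104 0.2136 0.    ]
scene carton_red 0.81 [0.4796 0.4176 0.    ]
side carton_green 0.67 [0.334  0.2191 0.    ]
side carton_red 0.85 [0.4949 0.423  0.    ]
```

```bash
cat >> h.py <<'E'
from scipy.spatial.transform import Rotation as R
def go(tip,yaw):
    s=arm.observe();M=R.from_rotvec(s["ee_rot"]).as_matrix()
    d=M.T@(np.array(tip)+[0,0,.178]-s["position"])
    a=np.arctan2(M[1,0],M[0,0]);t=yaw+np.pi
    print("shift",np.round(d,4),"roll",round(-((t-a+np.pi)%(2*np.pi)-np.pi),3),"tip",np.round(s["position"]-[0,0,.178],4),"F",s["force"],"t",s["clock"])
BINS={"orange":(.5141,-.0087,.213),"green":(.5251,.2234,.144)}
def binpt(k,x,y,z):
    p=BINS[k];c,s=np.cos(p[2]),np.sin(p[2]);return np.array([p[0]+c*x-s*y,p[1]+s*x+c*y,z])
E
python3 -c "
from h import *
go(binpt('green',-.125,0,.20),.144)"; ls
```

```text
shift [-0.2963 -0.2851  0.0267] roll -0.525 tip [0.2323 0.5802 0.2268] F [ 0.1636517   0.222798   -0.62737252] t 1.3
fit.py
h.py
pics
```

```bash
python3 -m inch '-0.033 -0.032 0 -0.1 0; -0.066 -0.064 0 -0.2 0; -0.1 -0.096 0 -0.3 0; -0.133 -0.128 0 -0.4 0; -0.166 -0.16 0 -0.525 0' 10; python3 -c "
from h import *
go(binpt('green',-.125,0,.20),.144)"
```

```text
clock: 1.8
position: [0.3274, 0.3682, 0.4049]
ee_rot: [-0.233, 3.132, 0.001]
force: [0.7, 0.4, -0.1]
width: 0.614
gripper_force: 0.0
shift [-0.0491 -0.1719  0.0269] roll 0.004 tip [0.3274 0.3682 0.2269] F [ 0.6791686   0.37653591 -0.11205144] t 1.8
```

```bash
python3 -m inch '-0.012 -0.043 0 0 0; -0.024 -0.086 0.01 0 0; -0.037 -0.129 0.02 0 0; -0.049 -0.172 0.027 0 0; -0.049 -0.172 0.027 0 0'; python3 - <<'E'
from h import *
go(binpt('green',-.125,0,.097),.144)
cv2.imwrite("pics/w1.png",arm.get_image("wrist")[:,:,::-1])
cv2.imwrite("pics/s1.png",arm.get_image("side")[:,:,::-1])
for c in("wrist",):
    for r in arm.place_of(c,"green_tab"): print(c,r["conf"],r["point"],atz(c,r["point"],.136))
print(binpt('green',-.085,0,.136))
E
```

```text
clock: 2.3
position: [0.4019, 0.2011, 0.3771]
ee_rot: [0.213, -3.134, 0.004]
force: [0.1, -0.3, 0.4]
width: 0.179
gripper_force: 0.0
shift [-1.000e-04  4.600e-03  1.021e-01] roll -0.008 tip [0.4019 0.2011 0.1991] F [ 0.11162992 -0.27572118  0.41265286] t 2.3
wrist 0.73 [252.6, 261.5] [0.43846684 0.21592968 0.136     ]
[0.44097976 0.21120226 0.136     ]
```

View pics/w1.png

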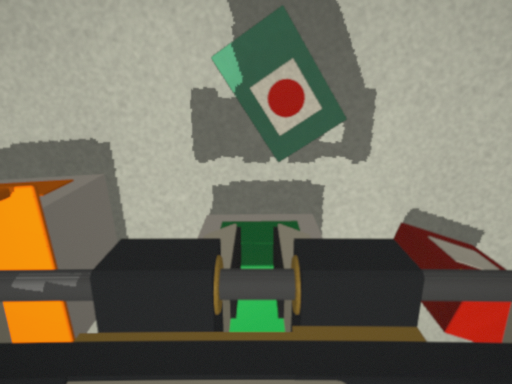

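The wrist view is consistent: the green tab (rows 222–300, cols 218–300) is centred on the closed fingers, and the carton is clear of them. I'll descend in front of the tab.

```bash
python3 -m inch '0 0.005 0.03 0 0; 0 0.005 0.065 0 0; 0 0.005 0.1 0 0; 0 0.005 0.102 0 0; -0.01 0.005 0.102 0 0'; python3 -m inch '-0.005 0 0 0 0; -0.01 0 0 0 0; -0.012 0 0 0 0'
```

```text
clock: 2.95
position: [0.4084, 0.2142, 0.2758]
ee_rot: [0.23, -3.131, 0.001]
force: [0.5, 0.6, 0.1]
width: 0.007
gripper_force: 0.0
clock: 3.25
position: [0.4224, 0.2153, 0.277]
ee_rot: [-0.225, 3.131, 0.002]
force: [-1.1, 0.1, -0.4]
width: 0.005
gripper_force: 0.0
```

```bash
python3 -m inch '-0.004 0 0 0 0; -0.006 0 0 0 0; -0.006 0 0 0 0'; python3 -m inch '-0.003 0 0 0 0; -0.004 0 0 0 0; -0.004 0 0 0 0'
```

```text
clock: 3.55
position: [0.4274, 0.2158, 0.2759]
ee_rot: [-0.226, 3.133, 0.0]
force: [-0.3, -0.1, -0.4]
width: 0.005
gripper_force: 0.0
clock: 3.85
position: [0.4296, 0.2162, 0.2754]
ee_rot: [0.227, -3.129, 0.002]
force: [-6.9, -1.1, 5.0]
width: 0.009
gripper_force: 3.8
```

```bash
python3 -m inch '-0.001 0 -0.005 0 0; -0.0015 0 -0.01 0 0; -0.002 0 -0.015 0 0; -0.0025 0 -0.02 0 0; -0.0025 0 -0.02 0 0'; python3 - <<'E'
from fit import *
go((0.5,0,.2),.144)
for c in("scene","side"):
    im=arm.get_image(c);r=arm.silhouettes(c,"green_lid")
    if r:
        cs=[cost([(arm.get_calibration(c),r[0]["region"].astype(float))],BINS["green"],t) for t in np.arange(0,2,.05)]
        print(c,r[0]["conf"],np.argmin(cs)*.05,min(cs))
    cv2.imwrite(f"pics/{c}2.png",im[:,:,::-1])
E
```

```text
clock: 4.35
position: [0.4316, 0.2164, 0.2953]
ee_rot: [0.227, -3.128, 0.002]
force: [-8.6, -0.3, -0.9]
width: 0.008
gripper_force: 3.9
shift [-0.036  -0.2241 -0.0827] roll 0.001 tip [0.4316 0.2164 0.1173] F [-8.57357537 -0.29789887 -0.91699242] t 4.35
scene 0.71 0.1 0.06210214043423277
side 0.94 0.15000000000000002 1.3866189098590254
```

```bash
python3 -m inch '-0.001 0 -0.006 0 0; -0.002 0 -0.012 0 0; -0.0035 0 -0.018 0 0; -0.005 0 -0.024 0 0; -0.0075 0 -0.031 0 0'; python3 -c "
from fit import *
for c in('scene',):
    im=arm.get_image(c);r=arm.silhouettes(c,'green_lid')
    if r:
        cs=[cost([(arm.get_calibration(c),r[0]['region'].astype(float))],BINS['green'],t) for t in np.arange(0,2,.05)]
        print(c,r[0]['conf'],np.argmin(cs)*.05,min(cs))
"
```

```text
clock: 5.05
position: [0.4391, 0.2175, 0.326]
ee_rot: [0.227, -3.128, 0.002]
force: [-6.9, -0.4, 1.3]
width: 0.006
gripper_force: 3.7
scene 0.55 0.30000000000000004 0.08850145867475621
```

```bash
python3 -m inch '-0.004 0 -0.01 0 0; -0.0085 0 -0.0195 0 0; -0.014 0 -0.0285 0 0; -0.02 0 -0.0375 0 0; -0.027 0 -0.047 0 0'; python3 -c "
from fit import *
for c in('scene',):
    im=arm.get_image(c);r=arm.silhouettes(c,'green_lid')
    if r:
        cs=[cost([(arm.get_calibration(c),r[0]['region'].astype(float))],BINS['green'],t) for t in np.arange(0,2,.05)]
        print(c,r[0]['conf'],np.argmin(cs)*.05,min(cs))
"
```

```text
clock: 5.65
position: [0.4666, 0.2215, 0.3737]
ee_rot: [0.227, -3.13, 0.001]
force: [-3.4, -2.0, 2.7]
width: 0.006
gripper_force: 1.9
scene 0.68 0.7000000000000001 0.0720902097742473
```

```bash
python3 -m inch '-0.0095 0 -0.01 0 0; -0.0195 0 -0.019 0 0; -0.0305 0 -0.027 0 0; -0.042 0 -0.034 0 0; -0.054 0 -0.04 0 0'; python3 -c "
from fit import *
for c in('scene',):
    im=arm.get_image(c);r=arm.silhouettes(c,'green_lid')
    if r:
        cs=[cost([(arm.get_calibration(c),r[0]['region'].astype(float))],BINS['green'],t) for t in np.arange(0,2,.05)]
        print(c,r[0]['conf'],np.argmin(cs)*.05,min(cs))
"
```

```text
clock: 6.25
position: [0.5214, 0.2295, 0.414]
ee_rot: [0.226, -3.133, 0.0]
force: [0.3, 0.1, 0.3]
width: 0.006
gripper_force: 0.2
scene 0.77 1.2000000000000002 0.13374360613810743
```

```bash
python3 -m inch '-0.012 0 -0.003 0 0; -0.024 0 -0.005 0 0; -0.036 0 -0.006 0 0; -0.048 0 -0.006 0 0; -0.058 0 -0.006 0 0'; python3 -c "
from fit import *
for c in('scene',):
    im=arm.get_image(c);r=arm.silhouettes(c,'green_lid')
    if r:
        cs=[cost([(arm.get_calibration(c),r[0]['region'].astype(float))],BINS['green'],t) for t in np.arange(0,2,.05)]
        print(c,r[0]['conf'],np.argmin(cs)*.05,min(cs))
"
```

```text
clock: 6.85
position: [0.5789, 0.2378, 0.4193]
ee_rot: [0.226, -3.133, 0.0]
force: [0.0, -0.3, -0.4]
width: 0.005
gripper_force: 0.0
scene 0.66 1.6 0.10704619532756532
```

```bash
python3 -m inch '-0.008 0 0 0 0; -0.016 0 0 0 0; -0.022 0 0 0 0; -0.022 0 0 0 0; -0.022 0 0 0 0'; python3 -c "
from fit import *
for c in('scene','side'):
    im=arm.get_image(c);r=arm.silhouettes(c,'green_lid');cv2.imwrite(f'pics/{c}3.png',im[:,:,::-1])
    if r:
        cs=[cost([(arm.get_calibration(c),r[0]['region'].astype(float))],BINS['green'],t) for t in np.arange(0,2.1,.05)]
        print(c,r[0]['conf'],np.argmin(cs)*.05,min(cs))
"
```

```text
clock: 7.45
position: [0.6003, 0.2409, 0.4196]
ee_rot: [0.226, -3.133, 0.0]
force: [0.2, 0.4, -0.7]
width: 0.008
gripper_force: 0.0
scene 0.87 1.9500000000000002 0.09645518796578942
side 0.59 2.0 0.23237693678870147
```

View pics/scene3.png

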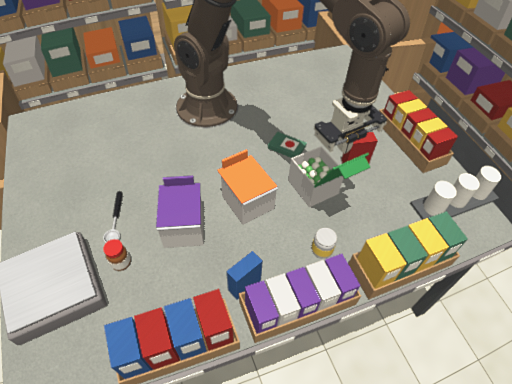

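Green is open, with its lid leaning back (row 167, col 350). I'll retreat and go to orange.

```bash
python3 -m inch '0.04 0 0 0 0; 0.085 0 0 0 0; 0.13 0 0 0 0; 0.165 0 0 0 0; 0.18 0 0 0 0'; python3 -c "
from h import *
go(binpt('orange',-.125,0,.20),.213)"
```

```text
clock: 8.15
position: [0.4192, 0.2146, 0.42]
ee_rot: [0.229, -3.133, -0.0]
force: [0.4, -0.6, -0.6]
width: 0.006
gripper_force: 0.0
shift [ 0.0632 -0.2431  0.0419] roll -0.067 tip [0.4192 0.2146 0.242 ] F [ 0.39014532 -0.61208378 -0.64967955] t 8.15
```

```bash
python3 -m inch '0.016 -0.045 0 0 0; 0.032 -0.09 0 -0.02 0; 0.048 -0.135 0.01 -0.04 0; 0.063 -0.18 0.02 -0.067 0; 0.063 -0.22 0.03 -0.067 0'; python3 -m inch '0 -0.023 0.012 0 0; 0 -0.023 0.012 0 0'; python3 - <<'E'
from h import *
go(binpt('orange',-.115,0,.097),.213)
im=arm.get_image("wrist");cv2.imwrite("pics/w4.png",im[:,:,::-1])
for r in arm.place_of("wrist","orange_tab"): print(r["conf"],r["point"],atz("wrist",r["point"],.136))
print(binpt('orange',-.085,0,.136))
E
```

```text
clock: 8.65
position: [0.3901, -0.0141, 0.3898]
ee_rot: [-0.331, 3.123, 0.001]
force: [0.3, 0.5, 1.1]
width: 0.007
gripper_force: 0.0
clock: 8.85
position: [0.3964, -0.0372, 0.3771]
ee_rot: [0.323, -3.124, 0.002]
force: [0.1, 0.2, 0.2]
width: 0.008
gripper_force: 0.0
shift [-0.0062  0.0031  0.1021] roll -0.007 tip [ 0.3964 -0.0372  0.1991] F [0.06316712 0.18767904 0.23507805] t 8.85
[ 0.4310209  -0.02666841  0.136     ]
```

View pics/w4.png

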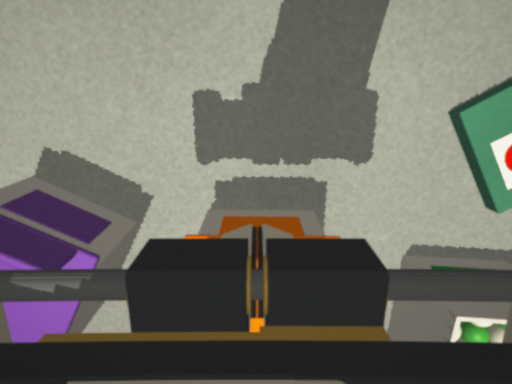

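The orange tab (row 228, cols 218–303) is centred on the closed fingers at col 258. I'll descend and make contact the same way as for green.

```bash
python3 -m inch '0 0.002 0.03 0 0; 0 0.002 0.065 0 0; 0 0.002 0.1 0 0; -0.002 0.002 0.102 0 0; -0.006 0.002 0.102 0 0'; python3 -m inch '-0.006 0 0 0 0; -0.01 0 0 0 0; -0.014 0 0 0 0; -0.014 0 0 0 0'; python3 -c "
from h import *
go(binpt('orange',-.0945,0,.097),.213)"
```

```text
clock: 9.45
position: [0.402, -0.0302, 0.2761]
ee_rot: [0.333, -3.122, -0.0]
force: [0.6, 0.3, 0.3]
width: 0.006
gripper_force: 0.0
clock: 9.85
position: [0.4163, -0.0278, 0.2765]
ee_rot: [-0.331, 3.122, 0.0]
force: [-0.1, 0.0, -0.9]
width: 0.008
gripper_force: 0.0
shift [-0.0052 -0.002   0.0015] roll -0.002 tip [ 0.4163 -0.0278  0.0985] F [-0.07192337  0.03997253 -0.87042323] t 9.85
```

```bash
python3 -m inch '-0.003 0 0 0 0; -0.005 0 0 0 0; -0.005 0 0 0 0'; python3 -m inch '-0.003 0 0 0 0; -0.003 0 0 0 0'
```

```text
clock: 10.15
position: [0.419, -0.0274, 0.2754]
ee_rot: [0.329, -3.12, -0.001]
force: [-6.3, -2.2, 4.9]
width: 0.003
gripper_force: 3.1
clock: 10.35
position: [0.4198, -0.0272, 0.2748]
ee_rot: [0.327, -3.115, -0.001]
force: [-15.8, -2.5, 11.9]
width: 0.001
gripper_force: 7.9
```

```bash
python3 -m inch '0 0 -0.005 0 0; 0 0 -0.01 0 0; -0.0005 0 -0.015 0 0; -0.001 0 -0.02 0 0; -0.001 0 -0.02 0 0'; cat > ang.py <<'E'
from fit import *
import sys
for c in sys.argv[2:]:
    im=arm.get_image(c);r=arm.silhouettes(c,sys.argv[1]+'_lid')
    if r:
        cs=[cost([(arm.get_calibration(c),r[0]['region'].astype(float))],BINS[sys.argv[1]],t) for t in np.arange(0,2.1,.05)]
        print(c,r[0]['conf'],np.argmin(cs)*.05,min(cs))
E
python3 ang.py orange scene
```

```text
clock: 10.85
position: [0.4214, -0.0268, 0.295]
ee_rot: [0.329, -3.117, -0.001]
force: [-10.2, -1.6, 0.3]
width: 0.004
gripper_force: 4.8
scene 0.77 0.15000000000000002 0.06456883828800337
```

```bash
python3 -m inch '-0.001 0 -0.006 0 0; -0.002 0 -0.012 0 0; -0.0035 0 -0.018 0 0; -0.005 0 -0.024 0 0; -0.0075 0 -0.031 0 0'; python3 ang.py orange scene;  python3 -m inch '-0.004 0 -0.01 0 0; -0.0085 0 -0.0195 0 0; -0.014 0 -0.0285 0 0; -0.02 0 -0.0375 0 0; -0.027 0 -0.047 0 0'; python3 ang.py orange scene
```

```text
clock: 11.45
position: [0.429, -0.0252, 0.3258]
ee_rot: [0.329, -3.117, -0.0]
force: [-9.0, -2.3, 2.1]
width: 0.008
gripper_force: 4.7
scene 0.62 0.4 0.04404223227752639
clock: 12.05
position: [0.4564, -0.0196, 0.3735]
ee_rot: [0.329, -3.119, 0.0]
force: [-4.8, -2.4, 2.7]
width: 0.005
gripper_force: 2.5
scene 0.92 0.75 0.06025197840185127
```

```bash
python3 -m inch '-0.0095 0 -0.01 0 0; -0.0195 0 -0.019 0 0; -0.0305 0 -0.027 0 0; -0.042 0 -0.034 0 0; -0.054 0 -0.04 0 0'; python3 ang.py orange scene; python3 -m inch '-0.012 0 -0.003 0 0; -0.024 0 -0.005 0 0; -0.036 0 -0.006 0 0; -0.048 0 -0.006 0 0; -0.058 0 -0.006 0 0'; python3 ang.py orange scene
```

```text
clock: 12.65
position: [0.5109, -0.0077, 0.414]
ee_rot: [0.33, -3.124, -0.0]
force: [0.4, -1.0, -0.4]
width: 0.008
gripper_force: 0.2
scene 0.57 1.2000000000000002 0.06773085302497067
clock: 13.25
position: [0.5684, 0.0049, 0.4195]
ee_rot: [0.331, -3.124, 0.0]
force: [-0.9, -0.3, -0.4]
width: 0.008
gripper_force: 0.0
scene 0.65 1.6 0.08393676850585195
```

```bash
python3 -m inch '-0.008 0 0 0 0; -0.016 0 0 0 0; -0.022 0 0 0 0; -0.022 0 0 0 0; -0.022 0 0 0 0'; python3 ang.py orange scene; python3 -m inch '0.04 0 0 0 0; 0.085 0 0 0 0; 0.13 0 0 0 0; 0.165 0 0 0 0; 0.18 0 -0.02 0 0'; python3 -m inch '0 0 -0.03 0 0; 0 0 -0.03 0 0; 0 0 -0.03 0 0';python3 ang.py orange scene side; python3 ang.py green scene side; python3 -c "
from h import *
for c in('scene','side'): cv2.imwrite(f'pics/{c}9.png',arm.get_image(c)[:,:,::-1])"
```

```text
clock: 13.85
position: [0.589, 0.0091, 0.4196]
ee_rot: [0.331, -3.124, 0.0]
force: [-0.0, -0.1, 0.8]
width: 0.009
gripper_force: 0.0
scene 0.73 1.9500000000000002 0.15467601610180495
clock: 14.45
position: [0.4089, -0.0296, 0.4381]
ee_rot: [0.329, -3.119, -0.001]
force: [0.7, 0.6, -0.3]
width: 0.006
gripper_force: 0.0
clock: 14.75
position: [0.4128, -0.0287, 0.4703]
ee_rot: [-0.331, 3.122, 0.001]
force: [-0.1, -0.1, -0.6]
width: 0.006
gripper_force: 0.0
scene 0.56 1.9500000000000002 0.1701031991744066
side 0.72 2.0500000000000003 0.1714444234285354
scene 0.76 1.9500000000000002 0.1572788600970935
side 0.45 0.8 1.2423805390487637
```

View pics/scene9.png

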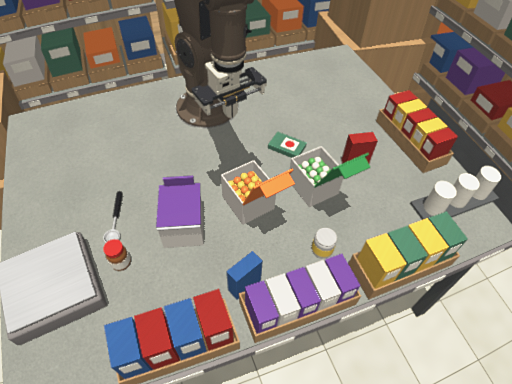

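The orange (row 183, col 275) and green (row 167, col 350) lids both lean back open. Purple is shut, the goods haven't moved, and the arm is clear.

```bash
python3 -c "
from cell import arm
print(arm.sign_off())"
```

```text
the job is handed in; nothing more can be done
None
```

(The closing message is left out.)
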